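# Empty the grinding-ball cup into the sieve pan and hold it upside down

## Robot

A 7-joint arm with a two-finger parallel gripper is mounted at the origin on the work surface. World frame = base frame: x ahead of the robot, y to its left, z up, the work surface at z = 0. Lengths are in m, angles in rad, forces in N, time in s.
With the tool pointing down it reaches from about 0.4 to 0.9 m from the base axis. Payload 5.5 kg.
Tool frame: the origin (TCP) lies at the very end of the fingers, on their centre line; the grasp point (between the pads) lies 19 mm behind it (bot.tcp_to_grasp is the z of the grasp point in the tool frame, in m); z points along the fingers, y is the line along which they close (so a half turn about z gives the same grasp; the last joint's range is limited). The gripper opens to 85 mm and grips with 20 to 120 N. Pads are 22 mm wide; open, the fingers measure 114 mm over their backs; the gripper's body (76 mm by 85 mm) begins 54 mm behind the grasp point. The pads swing forward as they close: fully open they stand 13 mm farther back than shut.
Start: joints at [1.418, 0.501, -0.427, 1.55, 0.221, 1.138, -0.21], TCP at [0.263, -0.595, 0.205] pointing down, gripper open.
Joint ranges: [-2.88, 2.88], [-0.31, 2.03], [-1.54, 1.56], [0.2, 2.42], [-1.41, 4.55], [0.19, 2.02], [-2.57, 2.57]. Speed limits (rad/s): [2.57, 2.57, 3.14, 3.14, 3.14, 3.14, 3.14].

## Interface

Orientations are given as a rotation vector (axis times angle).
In Python, from workcell import get_obs, viewer, sign_off, look_for, bot gives the robot as it stands.
- The arm moves only by the tool jog_arm, never from a script. Its argument "steps" is one flat list of numbers, 5 for each row, row after row: the shift along the world's x, y, z in units of 40 mm (1.0 is 40 mm), then the turn about the world's z in degrees, then the closure, from 0 (fully open) to 1 (shut). In form: [dx, dy, dz, spin, gripper, dx, dy, dz, spin, gripper, ...]. A call has 1 to 12 rows; each row shifts and turns the commanded pose from where the row before left it; what a row does not reach is not made up. A row lasts 1/12 s, in which the tool goes at most 41.7 mm and 7.16 degrees, less where a joint would pass 70% of its speed; a pose out of reach is approached as far as the arm can. A call is refused whole if a number of a shift passes 1 or a number of a turn 7.16, either way. A call with a gripper value outside its range is refused whole. The fingers move at their own pace and stop on an object; "grip_force" is the grip in N (left out, the last holds). Time passes only in rows, so rows that do not move let the fingers close. It gives the time, the measured TCP pose, the force, the opening and the grip force at its end, in the units of the state.
- get_obs(): the state, without advancing time (a new reading comes with each control period).
- viewer.read_camera(name): name is "scene" or "side" or "wrist"; returns the picture (420x560x3 uint8, red, green, blue); there is no depth.
- viewer.camera_info(name): a dict with "fx", "fy", "cx", "cy" (pixels), "k1" (the pictures are not rectified: a ray, as slopes to the right and down, at radius r is drawn at 1 + k1 r^2 times it, then the intrinsics apply), "world_from_camera" (4x4, takes a point from camera to world coordinates). Camera axes: x right, y down, z forward; pixel columns grow to the right and rows downward; lengths in m; the calibration is good to about 2 mm. A picture is of the moment at which its call begins: read the wrist's pose just before it. camera_info takes no time and is no camera call; for the wrist camera it gives the pose at the moment of the call.
- sign_off(): hands the job in; it is judged then, once.
Trained networks look in the newest picture that a camera, given by its name, has taken for a name from the list of things; names that differ only in an ending like _2 or _b are one class to them, and where a whole thing is asked for, a point or a joint stands for the part that bears it (a point fixed in the world has none). Each returns a list of dicts, best first, with "score" (0 to 1); they miss things now and then, are a little off and sometimes report something else, mostly with a low value. They report only what shows in the picture. A call takes as long as a camera call. They do not tell look-alikes from the thing itself.
- look_for(camera, name): "at" ([x, y, z] in m, in world coordinates, good to about 4 mm: the middle of the surface that is visible of it).
The state is a dict: "clock": time; "joint_pos": joint angles; "joint_velocities": joint speeds; "effort": joint torques, N m; "tool_pos": TCP position; "tool_rot": TCP orientation; "ft_force": force on the tool from outside, world axes, zero at the start; "moment": the same for the moment, N m; "finger_gap": finger opening in m; "finger_force": force on a finger pad.
Only numpy, scipy, OpenCV 4.12 (cv2) and the standard library are available. Lean on these libraries where they do the work, as an engineer would, in place of code of your own. Each camera call takes 0.05 s, during which the arm holds its last target. There are 200 camera calls.

## Task

The steel cup with the side grip, standing in one of the holder's two sockets, holds six grinding balls from the mill: draw it upright out of its socket, then tip it over the round steel sieve pan so that all of them end up in the pan. Finish while still holding the emptied cup in the gripper, raised over the pan without touching it, its mouth turned down past level; do not put it down or let go. Leave the pan, the jar in the other socket and everything else on the bench where they are.

Things in the scene. Friction and masses are not known exactly. Their poses are not given: they have to be found in the camera images.
- cup: open steel cup, 80 mm tall, wall 3 mm, 160 g: 60 mm across at the foot, 62 at 22 mm height, flaring to 88 mm at the rim. Origin: centre of its underside; z to the mouth. A flat grey grip, an upright plate 12 mm thick (along y), sticks out along its +x, 40 to 100 mm from the axis, 44 to 78 mm above the underside. Loose in its socket, grip within 40 degrees of straight away from the robot
- cup_grip (a point): point inside the cup's grip plate where it is best pinched from above, 76 mm from the cup's axis along its x, 66 mm above its underside; axes are the cup's
- cup_rim (a point): centre of the cup's mouth, 80 mm above its underside; axes are the cup's
- holder: fixed aluminium plate 100 x 230 x 6 mm with two round sockets at y = -65 and +65 mm: rings 78 mm outer, 68 mm inner diameter, top edge 36 mm and floor 8 mm above the bench. Origin: centre of the plate's underside. Cup in one socket, jar in the other, either way round; holder and pan may stand on either side of the bench
- pan: round open steel sieve pan, 200 mm across, 60 mm tall, wall and floor 4 mm, 0.9 kg, loose; origin at the centre of its underside, z up
- ball0_center (a point): centre of one of six equal steel grinding balls, 16 mm across, 17 g, at the start loose on the cup's floor
- ball1_center (a point): centre of one of six equal steel grinding balls, 16 mm across, 17 g, at the start loose on the cup's floor
- ball2_center (a point): centre of one of six equal steel grinding balls, 16 mm across, 17 g, at the start loose on the cup's floor
- ball3_center (a point): centre of one of six equal steel grinding balls, 16 mm across, 17 g, at the start loose on the cup's floor
- ball4_center (a point): centre of one of six equal steel grinding balls, 16 mm across, 17 g, at the start loose on the cup's floor
- ball5_center (a point): centre of one of six equal steel grinding balls, 16 mm across, 17 g, at the start loose on the cup's floor
- bottle: small closed brown-glass jar with a blue screw cap and a paper label, 58 mm across, 95 mm tall, standing in the holder's other socket: a bystander; origin at the centre of its underside
- spatula: flat spatula with a black handle, 190 mm long, lying on the bench between holder and pan: a bystander
- solvent: clear glass bottle with a blue cap and a paper label, 72 mm across, 130 mm tall, standing on the far part of the bench: a bystander
- wrench: steel spanner, 140 mm long, lying on the far part of the bench: a bystander
- beaker: empty open glass beaker without a handle, 70 mm across, 85 mm tall, on the far part of the bench: a bystander
- can: small closed white plastic jar, 48 mm across, 60 mm tall, between the robot and the task's things: a bystander
There are look-alikes about, which are no part of the job. Leave any purple or red look-alike of the cup alone.

How it is judged:
On the way, in this order (a step that is already met when the one before it is completed fails the run):
1. the cup is drawn out of its socket, still upright (within 35 degrees), its underside more than 60 mm above the bench (height (world z) of cup above 0.06 m and angle between cup's own z axis and vertical below 0.61 rad and contact force between the fingers and cup above 0.5 N), for 0.1 s.
2. all six balls are in the pan (horizontal distance between each of ball0_center, ball1_center, ball2_center, ball3_center, ball4_center, ball5_center and pan below 0.098 m and z of each of ball0_center, ball1_center, ball2_center, ball3_center, ball4_center, ball5_center in the frame of pan below 0.05 m), for 0.2 s.
At the end, for the whole second after the job is handed in: All six balls lie in the pan; the cup hangs still in the fingers, touching neither pan nor holder, its mouth at least 5 degrees below level, the centre of its mouth more than 110 mm above the bench and within 120 mm (in plan) of the pan's centre; the pan is within 30 mm of where it was (all of step 2 and angle between cup's own z axis and vertical above 1.66 rad and height (world z) of cup_rim above 0.11 m and horizontal distance between cup_rim and pan below 0.12 m and linear speed of cup below 0.05 m/s and contact force between the fingers and cup above 0.5 N and contact force between cup and pan below 0.1 N and distance of pan from where it was at the start of the episode below 0.03 m and contact force between cup and holder below 0.1 N); the arm keeps its last pose, push and grip.
It fails at once if a bystander is shoved more than 30 mm (distance of any of bottle, spatula, solvent, wrench, beaker, can from where it was at the start of the episode above 0.03 m).
It fails at once if an upright bystander is knocked over (angle between any of bottle, solvent, beaker, can's own z axis and vertical above 0.7 rad).
It also fails if it takes over 54 s, if anything falls off the work surface, if the arm or the gripper's body presses on something with over 40 N, if the wrist force passes 120 N, or if a joint passes its speed limit or range.

## Working session

There is one attempt and no reset: what is moved stays moved. The work goes in short steps, Python scripts to look and compute and a tool call to move; the robot and the scene stay as the last step left them, time stands still between calls to the robot, and variables do not carry over. Pictures are saved under pics/ and viewed, at most 10 in all, crops included, and the job is handed in when it is done.

Besides the shell and the picture viewer there is one more tool, called as name(argument=value, ...), one argument or row to a line, values as JSON. jog_arm: Moves the arm, as the interface text tells. Its arguments: {"type":"object","properties":{"steps":{"type":"array"},"grip_force":{"type":"number"}},"required":["steps"]}

```bash
mkdir -p pics
python3 - <<'E'
from workcell import *
import cv2,numpy as np
for c in ("scene","side"):
    im=viewer.read_camera(c); cv2.imwrite(f"pics/{c}0.png",im[...,::-1])
    for n in ("cup","cup_grip","cup_rim","holder","pan","bottle","spatula","can","beaker","solvent"):
        print(c,n,[(np.round(d["at"],3).tolist(),round(d["score"],2)) for d in look_for(c,n)[:3]])
o=get_obs();print({k:np.round(v,3).tolist() for k,v in o.items()},bot.tcp_to_grasp)
E
```

```text
scene cup [([0.552, 0.314, 0.064], 0.74), ([0.356, 0.329, 0.06], 0.71), ([0.365, 0.153, 0.059], 0.61)]
scene cup_grip [([0.55, 0.31, 0.066], 0.78), ([0.352, 0.331, 0.056], 0.58), ([0.365, 0.157, 0.058], 0.56)]
scene cup_rim [([0.555, 0.31, 0.067], 0.79), ([0.351, 0.327, 0.056], 0.61), ([0.362, 0.158, 0.059], 0.61)]
scene holder [([0.546, 0.242, 0.006], 0.89), ([0.76, 0.151, 0.078], 0.23)]
scene pan [([0.494, -0.227, 0.002], 0.91)]
scene bottle [([0.526, 0.18, 0.078], 0.64), ([0.77, -0.039, 0.01], 0.15)]
scene spatula [([0.602, 0.007, 0.003], 0.88)]
scene can [([0.401, -0.02, 0.037], 0.89)]
scene beaker [([0.756, -0.173, 0.053], 0.81)]
scene solvent [([0.759, 0.151, 0.079], 0.66)]
side cup [([0.359, 0.176, 0.054], 0.78), ([0.558, 0.307, 0.066], 0.77), ([0.502, -0.253, 0.026], 0.72)]
side cup_grip [([0.559, 0.312, 0.066], 0.76), ([0.355, 0.312, 0.056], 0.73), ([0.361, 0.178, 0.053], 0.65)]
side cup_rim [([0.557, 0.309, 0.061], 0.94), ([0.36, 0.174, 0.058], 0.86), ([0.354, 0.313, 0.052], 0.84)]
side holder [([0.512, 0.308, 0.006], 0.92)]
side pan [([0.501, -0.253, 0.028], 0.6)]
side bottle [([0.515, 0.218, 0.082], 0.61), ([0.558, 0.31, 0.064], 0.16)]
side spatula [([0.596, 0.015, 0.003], 0.73)]
side can [([0.746, -0.16, 0.062], 0.72), ([0.388, 0.001, 0.038], 0.69)]
side beaker [([0.748, -0.163, 0.063], 0.74)]
side solvent [([0.732, 0.197, 0.078], 0.59), ([0.759, -0.032, 0.007], 0.36), ([0.594, 0.015, 0.004], 0.35)]
{'clock': 1.1, 'joint_pos': [1.418, 0.501, -0.427, 1.55, 0.221, 1.138, -0.21], 'joint_velocities': [-0.001, 0.0, 0.0, 0.001, -0.002, -0.0, -0.002], 'effort': [-0.001, -56.939, -5.81, -28.134, 0.013, 0.002, 0.0], 'tool_pos': [0.263, -0.595, 0.205], 'tool_rot': [3.074, 0.648, 0.0], 'ft_force': [0.008, 0.301, 0.667], 'moment': [0.026, -0.0, 0.026], 'finger_force': 0.0, 'finger_gap': 0.085} -0.0187
```

```bash
python3 -c "
import cv2,numpy as np
a=np.hstack([cv2.imread('pics/scene0.png'),cv2.imread('pics/side0.png')]);cv2.imwrite('pics/both.png',cv2.resize(a,(800,300)))
cv2.imwrite('pics/scene0b.png',cv2.resize(cv2.imread('pics/scene0.png'),(784,588)))"
```

```text
(no output)
```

View pics/scene0.png

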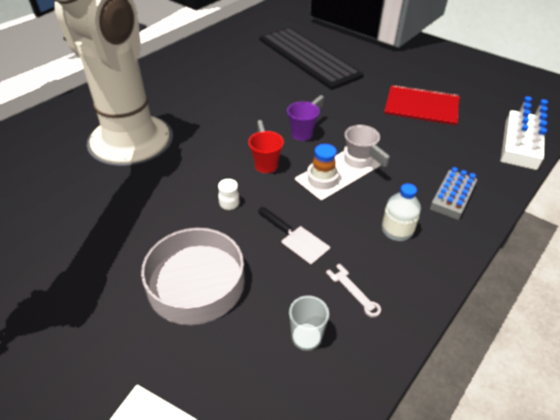

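View pics/side0.png

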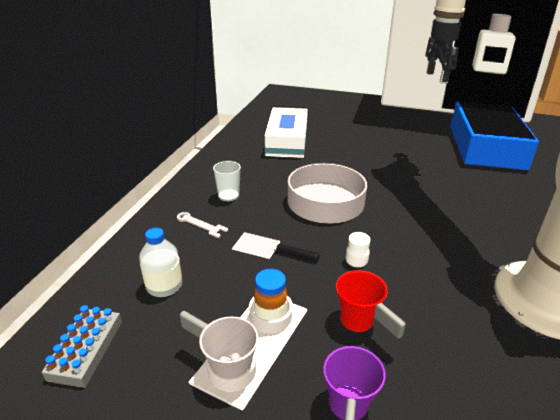

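```bash
python3 -c "
import cv2,numpy as np
a=cv2.imread('pics/scene0.png')[115:190,290:400];b=cv2.imread('pics/side0.png')[265:405,150:310]
a=cv2.resize(a,(440,300),interpolation=3);b=cv2.resize(b,(343,300),interpolation=3)
cv2.imwrite('pics/c.png',np.hstack([a,b]))"
cat > h.py <<'E'
import numpy as np,cv2
from workcell import *
def cam(c):
    i=viewer.camera_info(c);return i,np.array(i["world_from_camera"])
def proj(i,T,P):
    p=(np.asarray(P).reshape(-1,3)-T[:3,3])@T[:3,:3];s=p[:,:2]/p[:,2:];r=(s**2).sum(1,keepdims=True)
    s=s*(1+i["k1"]*r);return s*[i["fx"],i["fy"]]+[i["cx"],i["cy"]]
def ray(i,T,uv,z):
    d=(np.asarray(uv,float).reshape(-1,2)-[i["cx"],i["cy"]])/[i["fx"],i["fy"]];s=d.copy()
    for _ in range(20): s=d/(1+i["k1"]*(s**2).sum(1,keepdims=True))
    w=np.c_[s,np.ones(len(s))]@T[:3,:3].T
    return T[:3,3]+w*((z-T[2,3])/w[:,2:])
E
```

```text
(no output)
```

View pics/c.png

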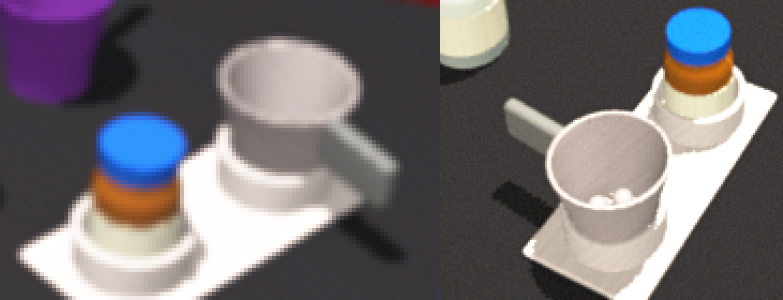

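Run:
```python
from h import *
from scipy.optimize import least_squares
t=np.linspace(0,2*np.pi,200)
C={c:cam(c) for c in("scene","side")}
obs={"scene":[344.3,380,124.5,147],"side":[199.5,257.8,316.3,362.5]}
def f(p,each=None):
    r=[]
    for c in each or C:
        u=proj(*C[c],np.c_[p[0]+.044*np.cos(t),p[1]+.044*np.sin(t),0*t+.088])
        r+=list(np.array([u[:,0].min(),u[:,0].max(),u[:,1].min(),u[:,1].max()])-obs[c])
    return r
for e in (["scene"],["side"],None):
    s=least_squares(f,[.54,.31],args=(e,));print(e,s.x.round(4),np.round(s.fun,1))
x,y=s.x
for c,uv in(("scene",[389,155]),("side",[182.5,311.5])):
    g=ray(*C[c],uv,.086)[0];print(c,g.round(4),np.hypot(g[0]-x,g[1]-y).round(4),np.degrees(np.arctan2(g[1]-y,g[0]-x)).round(1))
# pan: rim ellipse, top z .06 r .1
for c,o in(("scene",[142.5,245,230,None]),("side",[287.5,367,166,None])):
    def q(p):
        u=proj(*C[c],np.c_[p[0]+.1*np.cos(t),p[1]+.1*np.sin(t),0*t+.06]);return [u[:,0].min()-o[0],u[:,0].max()-o[1],u[:,1].min()-o[2]]
    s=least_squares(q,[.5,-.24]);print("pan",c,s.x.round(4),np.round(s.fun,1))
for c in C: print(c,C[c][1][:3,3].round(2))
```

```text
['scene'] [0.5482 0.3242] [ 0.4 -0.4  0.9 -0.8]
['side'] [0.5445 0.3294] [-0.5  0.5 -0.3  0.2]
None [0.5451 0.3286] [ 0.4 -0.5 -0.3 -2.1 -0.6  0.2 -0.7 -0.4]
scene [0.6397 0.3015 0.086 ] 0.0984 -16.0
side [0.6361 0.2994 0.086 ] 0.0955 -17.8
pan scene [ 0.5114 -0.2297] [ 0.1 -0.1  0. ]
pan side [ 0.5001 -0.2119] [-0.3  0.3 -0.1]
scene [ 1.   -0.58  0.81]
side [0.35 0.72 0.6 ]
```

jog_arm(
  steps=[0.35,0.85,0,-3.5,0,0.35,0.85,0,-3.5,0,0.35,0.85,0,-3.5,0,0.35,0.85,0,-3.5,0,0.35,0.85,0,-3.5,0,0.35,0.85,0,-3.5,0,0.35,0.85,0,-3.5,0,0.35,0.85,0,-3.5,0,0.35,0.85,0,-3.5,0,0.35,0.85,0,-3.5,0,0.35,0.85,0,-3.5,0,0.35,0.85,0,-2.5,0],
  grip_force=120,
)

```text
clock: 2.1
tool_pos: [0.431, -0.185, 0.2049]
tool_rot: [3.105, -0.474, 0.001]
ft_force: [1.1, 0.7, -0.3]
finger_gap: 0.0853
finger_force: 0.0
```

jog_arm(
  steps=[0.35,0.95,0,0,0,0.35,0.95,0,0,0,0.35,0.95,0,0,0,0.35,0.95,0,0,0,0.35,0.95,0,0,0,0.35,0.95,0,0,0,0.35,0.95,0,0,0,0.35,0.95,0,0,0,0.35,0.95,0,0,0,0.35,0.95,0,0,0,0.35,0.95,0,0,0,0.35,0.9,0,0,0],
)

```text
clock: 3.1
tool_pos: [0.5989, 0.2693, 0.2038]
tool_rot: [-3.106, 0.469, 0.002]
ft_force: [0.9, -1.6, -0.4]
finger_gap: 0.0854
finger_force: 0.0
```

jog_arm(
  steps=[0.2,0.9,0,0,0,0,0,0,0,0],
)

```text
clock: 3.27
tool_pos: [0.6032, 0.3171, 0.2045]
tool_rot: [-3.103, 0.446, 0.002]
ft_force: [-1.9, 2.7, 0.8]
finger_gap: 0.0858
finger_force: 0.0
```

Run:
```python
from h import *
i,T=cam("wrist");im=viewer.read_camera("wrist");cv2.imwrite("pics/w1.png",im[...,::-1])
np.savez("w1.npz",T=T)
print(T.round(3),{k:i[k] for k in("fx","cx","k1")})
o=get_obs();print(o["tool_pos"],o["tool_rot"],o["clock"],np.round(o["joint_pos"],2))
for n in("cup_grip","cup_rim","cup"): print(n,[(np.round(d["at"],3).tolist(),round(d["score"],2)) for d in look_for("wrist",n)[:3]])
x,y,a=.546,.328,np.radians(-17)
P=lambda q:[x+q[0]*np.cos(a)-q[1]*np.sin(a),y+q[0]*np.sin(a)+q[1]*np.cos(a),q[2]+.008]
for q in([0,0,.08],[.1,.006,.078],[.1,-.006,.078],[.1,0,.078],[.045,.006,.078],[.076,0,.078]): print(q,proj(i,T,P(q)).round(1))
```

```text
[[-0.282 -0.915 -0.287  0.676]
 [-0.959  0.267  0.092  0.294]
 [-0.007  0.302 -0.953  0.374]
 [ 0.     0.     0.     1.   ]] {'fx': 361.1659343558774, 'cx': 277.47844223942445, 'k1': -0.08271436807118368}
[0.60359247 0.31249461 0.20432117] [-3.10584495e+00  4.51096522e-01  1.75836341e-03] 3.3167 [-0.21  0.56 -0.46  1.47  0.25  1.17 -2.56]
cup_grip [([0.4, 0.151, 0.04], 0.97), ([0.385, 0.321, 0.048], 0.66), ([0.53, 0.327, 0.068], 0.64)]
cup_rim [([0.529, 0.323, 0.068], 0.97), ([0.398, 0.149, 0.041], 0.76), ([0.384, 0.324, 0.041], 0.71)]
cup [([0.399, 0.148, 0.04], 0.92), ([0.387, 0.319, 0.049], 0.75)]
[0, 0, 0.08] [[284.9 260.7]]
[0.1, 0.006, 0.078] [[279.3 144. ]]
[0.1, -0.006, 0.078] [[294.5 144.2]]
[0.1, 0, 0.078] [[286.9 144.1]]
[0.045, 0.006, 0.078] [[278.6 210.4]]
[0.076, 0, 0.078] [[286.4 173.9]]
```

View pics/w1.png

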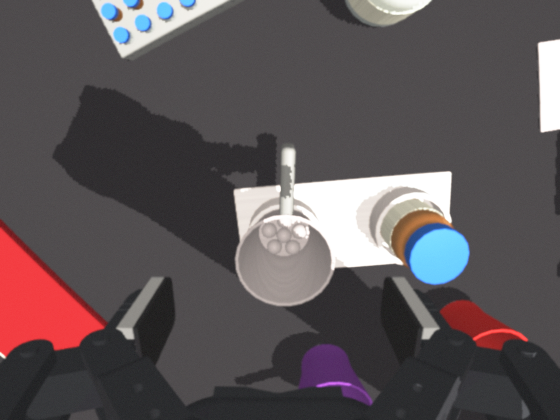

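jog_arm(
  steps=[0,0,0,7.16,0,0,0,0,7.16,0,0,0,0,7.16,0,0,0,0,7.16,0,0,0,0,7.16,0,0,0,0,7.16,0,0,0,0,7.16,0,0,0,0,7.16,0,0,0,0,7.16,0,0,0,0,7.16,0,0,0,0,7.16,0,0,0,0,7.16,0],
)

```text
clock: 4.47
tool_pos: [0.6079, 0.2995, 0.2047]
tool_rot: [2.591, 1.774, -0.0]
ft_force: [-0.9, 0.2, -0.2]
finger_gap: 0.0855
finger_force: 0.0
```

jog_arm(
  steps=[0,0,0,7.16,0,0,0,0,7.16,0,0,0,0,7.16,0,0,0,0,7.16,0,0,0,0,7.16,0,0,0,0,7.16,0,0,0,0,7.16,0,0,0,0,7.16,0,0,0,0,7.16,0,0,0,0,7.16,0,0,0,0,7.16,0,0,0,0,7.16,0],
)

```text
clock: 5.47
tool_pos: [0.6081, 0.2994, 0.2047]
tool_rot: [0.687, 3.064, -0.002]
ft_force: [-0.8, -0.2, 0.4]
finger_gap: 0.0855
finger_force: 0.0
```

jog_arm(
  steps=[0.38,-0.17,0,7,0,0,0,0,0,0,0,0,0,0,0,0,0,0,0,0],
)

```text
clock: 5.8
tool_pos: [0.622, 0.2948, 0.2044]
tool_rot: [-0.51, -3.1, 0.0]
ft_force: [0.8, -0.1, 0.6]
finger_gap: 0.0854
finger_force: 0.0
```

Run:
```python
from h import *
o=get_obs();r=np.array(o["tool_rot"]);print(o["tool_pos"],r,np.degrees(2*np.arctan2(r[1],r[0])),o["clock"],np.round(o["joint_pos"],2))
i,T=cam("wrist");im=viewer.read_camera("wrist");cv2.imwrite("pics/w2.png",im[...,::-1])
x,y,a=.546,.328,np.radians(-17)
P=lambda q:[x+q[0]*np.cos(a)-q[1]*np.sin(a),y+q[0]*np.sin(a)+q[1]*np.cos(a),q[2]+.008]
for q in([0,0,.08],[.1,.006,.078],[.1,-.006,.078],[.05,.006,.078],[.05,-.006,.078],[.076,0,.078]): print(q,proj(i,T,P(q)).round(1))
```

```text
[0.62197976 0.29479305 0.20443614] [-5.10400063e-01 -3.09953585e+00  4.85307871e-04] -198.70193705863446 5.8 [ 0.17  0.79 -1.1   1.43  0.71  1.35  0.28]
[0, 0, 0.08] [[287.   93.1]]
[0.1, 0.006, 0.078] [[296.9 217.3]]
[0.1, -0.006, 0.078] [[282.6 217.7]]
[0.05, 0.006, 0.078] [[295.9 157.9]]
[0.05, -0.006, 0.078] [[280.9 158.4]]
[0.076, 0, 0.078] [[289.1 189.7]]
```

View pics/w2.png

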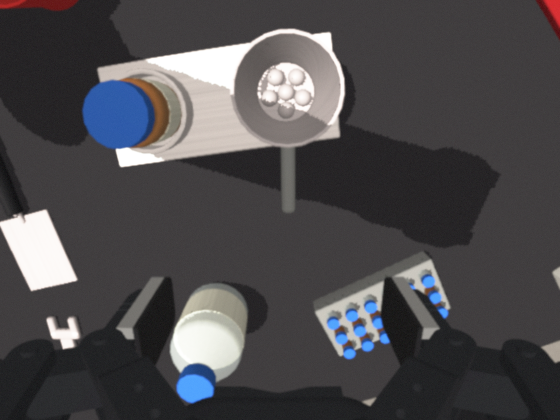

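jog_arm(
  steps=[-0.14,0.26,-0.6,0,0,0,0,-0.8,0,0,0,0,-0.8,0,0,0,0,-0.4,0,0,0,0,0,0,0,0,0,0,0,0],
)

```text
clock: 6.35
tool_pos: [0.6157, 0.307, 0.1005]
tool_rot: [-0.501, -3.1, 0.001]
ft_force: [-0.7, -0.9, 0.9]
finger_gap: 0.0855
finger_force: 0.0
```

jog_arm(
  steps=[0,-0.04,-0.6,0,0,0,0,-0.54,0,0,0,0,0,0,0,0,0,0,0,0.6,0,0,0,0,1,0,0,0,0,1,0,0,0,0,1,0,0,0,0,1,0,0,0,0,1,0,0,0,0,1],
  grip_force=120,
)

```text
clock: 7.18
tool_pos: [0.617, 0.3055, 0.0558]
tool_rot: [0.501, 3.1, 0.001]
ft_force: [1.0, -1.3, 3.0]
finger_gap: 0.0046
finger_force: 118.8
```

Run:
```python
from h import *
o=get_obs();print(o["finger_gap"],o["finger_force"],np.round(o["moment"],2))
im=viewer.read_camera("wrist");im2=viewer.read_camera("side")
cv2.imwrite("pics/w3.png",np.hstack([cv2.resize(im,(400,300)),cv2.resize(im2[200:405,130:403],(400,300))])[...,::-1])
```

```text
0.004610656073982433 118.78029137849808 [-0.08 -0.15 -0.01]
```

View pics/w3.png

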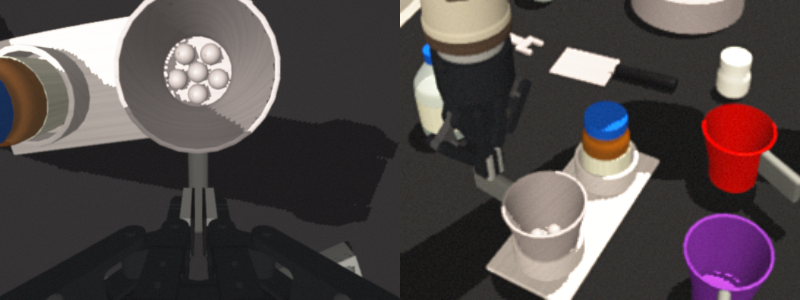

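jog_arm(
  steps=[0,0,0.2,0,1,0,0,0.3,0,1,0,0,0.4,0,1,0,0,0.5,0,1,0,0,0.5,0,1,0,0,0.4,0,1,0,0,0.2,0,1,0,0,0,0,1,0,0,0,0,1],
)

```text
clock: 8.03
tool_pos: [0.6163, 0.3052, 0.1552]
tool_rot: [0.501, 3.101, -0.0]
ft_force: [0.1, -0.7, -4.1]
finger_gap: 0.0032
finger_force: 117.9
```

Run:
```python
from h import *
o=get_obs();print(o["finger_gap"],o["finger_force"],np.round(o["moment"],2),np.round(o["joint_pos"],2))
im=viewer.read_camera("wrist");im2=viewer.read_camera("side")
cv2.imwrite("pics/w4.png",np.hstack([cv2.resize(im,(400,300)),cv2.resize(im2[150:405,100:440],(400,300))])[...,::-1])
```

```text
0.003207714387689763 117.93897740542889 [-0.03 -0.19 -0.05] [ 0.14  0.84 -1.07  1.48  0.75  1.28  0.24]
```

View pics/w4.png

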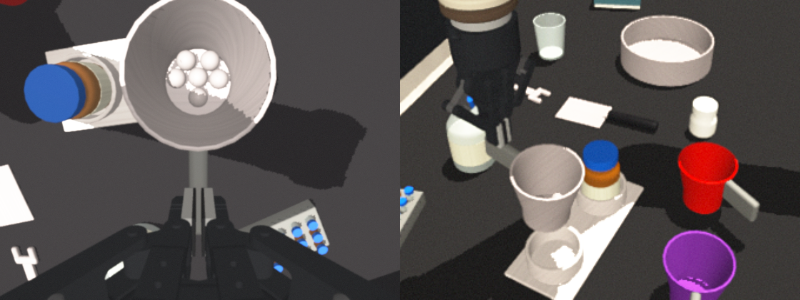

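jog_arm(
  steps=[0,0,0.3,0,1,0,0,0.4,0,1,0,0,0.4,0,1,0,0,0.3,0,1,-0.02,-0.2,0.1,0,1,-0.05,-0.4,0,0,1,-0.08,-0.6,0,0,1,-0.09,-0.7,0,0,1,-0.09,-0.7,0,0,1,-0.09,-0.7,0,0,1,-0.09,-0.7,0,0,1,-0.09,-0.7,0,0,1],
)

```text
clock: 9.13
tool_pos: [0.5918, 0.1154, 0.2154]
tool_rot: [0.501, 3.101, -0.001]
ft_force: [-0.5, -0.5, -2.7]
finger_gap: 0.0027
finger_force: 119.4
```

jog_arm(
  steps=[-0.09,-0.7,0,0,1,-0.09,-0.7,0,0,1,-0.09,-0.7,0,0,1,-0.09,-0.7,0,0,1,-0.09,-0.7,0,0,1,-0.09,-0.7,0,0,1,-0.09,-0.7,0,0,1,-0.09,-0.7,0,0,1,-0.09,-0.7,0,0,1,-0.09,-0.6,0,0,1,-0.08,-0.4,0,0,1,-0.05,-0.2,0,0,1],
)

```text
clock: 10.13
tool_pos: [0.55, -0.1868, 0.2149]
tool_rot: [-0.508, -3.1, 0.003]
ft_force: [-0.1, -0.5, -3.2]
finger_gap: 0.0029
finger_force: 118.0
```

Run:
```python
from h import *
o=get_obs();print(o["tool_pos"],o["finger_gap"],o["finger_force"],np.round(o["moment"],2),np.round(o["joint_pos"],2))
i,T=cam("wrist");im=viewer.read_camera("wrist");im2=viewer.read_camera("side")
cv2.imwrite("pics/w5.png",np.hstack([cv2.resize(im,(400,300)),cv2.resize(im2[50:275,190:490],(400,300))])[...,::-1])
for c in("wrist","side","scene"):
    if c=="scene": viewer.read_camera(c)
    print(c,[(np.round(d["at"],3).tolist(),round(d["score"],2)) for d in look_for(c,"pan")[:2]])
print(proj(i,T,[[.507,-.225,.06],[.607,-.225,.06],[.407,-.225,.06],[.507,-.325,.06],[.507,-.125,.06]]).round(0).tolist())
```

```text
[ 0.54999622 -0.18677266  0.21494354] 0.0028549945482912527 117.9668515920639 [-0.06 -0.22  0.01] [ 1.15  0.66 -1.26  1.7   0.66  1.28  0.99]
wrist [([0.513, -0.288, 0.006], 0.59), ([0.592, 0.003, 0.008], 0.21)]
side [([0.501, -0.254, 0.024], 0.91)]
scene [([0.492, -0.228, 0.006], 0.96), ([0.411, -0.016, 0.032], 0.43)]
[[223.0, 157.0], [260.0, 253.0], [180.0, 45.0], [124.0, 191.0], [329.0, 120.0]]
```

View pics/w5.png

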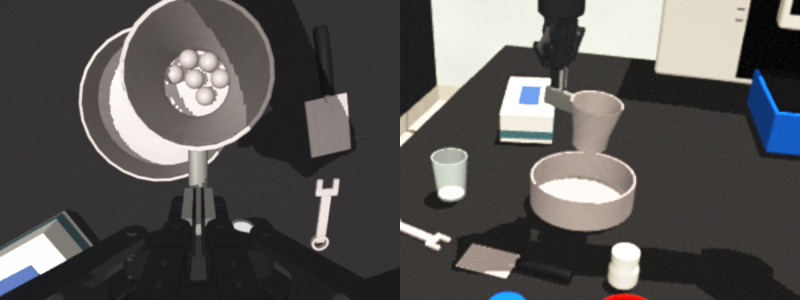

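Run:
```python
from h import *
i,T=cam("wrist");t=np.linspace(0,6.283,400)
for c in([.507,-.225],[.505,-.222],[.507,-.235],[.515,-.23]):
    u=proj(i,T,np.c_[c[0]+.1*np.cos(t),c[1]+.1*np.sin(t),0*t+.06]);print(c,u.min(0).round(),u.max(0).round())
im=viewer.read_camera("wrist");g=cv2.cvtColor(im,cv2.COLOR_RGB2GRAY)
print("row155",np.argmax(g[155]>110),[ (r,int(np.argmax(g[r]>110))) for r in (60,80,100,120,140,160,180,200,220)])
b=[(c,int(300-np.argmax(g[300:0:-1,c]>110))) for c in(180,200,220,240)];print(b)
# fit rim circle to the outer edge points
pts=np.array([(int(np.argmax(g[r]>110)),r) for r in range(70,230,10)]+[p for p in b],float)
p=ray(i,T,pts,.06)[:,:2]
from scipy.optimize import least_squares
s=least_squares(lambda q:np.hypot(*(p-q).T)-.1,[.5,-.23],loss="soft_l1",f_scale=.002);print(s.x.round(4),(s.fun*1000).round(1))
```

```text
[0.507, -0.225] [107.  38.] [326. 258.]
[0.505, -0.222] [109.  34.] [329. 256.]
[0.507, -0.235] [97. 42.] [316. 261.]
[0.515, -0.23] [105.  50.] [323. 267.]
row155 105 [(60, 137), (80, 121), (100, 110), (120, 104), (140, 103), (160, 105), (180, 111), (200, 121), (220, 137)]
[(180, 247), (200, 252), (220, 253), (240, 251)]
[ 0.5016 -0.226 ] [-0.4 -0.7 -0.5 -0.  -0.2  0.5 -0.6  0.1 -0.3  0.1  0.6  0.   0.5  0.2
  0.3  0.2 -0.1 -0.3 -0.8 -0.5]
```

jog_arm(
  steps=[-0.02,-0.25,-0.15,0,1,-0.03,-0.4,-0.2,0,1,-0.03,-0.4,-0.2,0,1,-0.02,-0.25,-0.2,0,1,0,0,0,0,1,0,0,0,0,1],
)

```text
clock: 10.98
tool_pos: [0.5459, -0.2359, 0.1835]
tool_rot: [-0.505, -3.099, -0.002]
ft_force: [1.5, 0.4, -2.7]
finger_gap: 0.0025
finger_force: 111.5
```

jog_arm(
  steps=[0,0,0,0,1,0,0,0,0,1],
  grip_force=50,
)

```text
clock: 11.15
tool_pos: [0.5474, -0.2335, 0.1854]
tool_rot: [0.498, 3.101, 0.001]
ft_force: [0.5, 0.6, -2.5]
finger_gap: 0.0027
finger_force: 93.8
```

```bash
cat >> h.py <<'E'
def look(n):
    o=get_obs();r=np.array(o["tool_rot"]);print(np.round(o["tool_pos"],4),round(o["clock"],2),round(o["finger_gap"],4),o["finger_force"],np.round(o["moment"],2),np.round(o["ft_force"],1))
    im=viewer.read_camera("wrist");im2=viewer.read_camera("side")
    cv2.imwrite(f"pics/{n}.png",np.hstack([cv2.resize(im,(400,300)),cv2.resize(im2[50:275,190:490],(400,300))])[...,::-1])
E
python3 -c "
from h import *
look('w6')"
```

```text
[ 0.5474 -0.2335  0.1854] 11.15 0.0027 93.75015914440155 [-0.05 -0.01  0.03] [ 0.5  0.6 -2.5]
```

jog_arm(
  steps=[0,0,0,0,1,0,0,0,0,1,0,0,0,0,1],
)

```text
clock: 11.5
tool_pos: [0.5476, -0.2344, 0.1856]
tool_rot: [0.5, 3.1, -0.0]
ft_force: [-0.1, 0.6, -0.2]
finger_gap: -0.0001
finger_force: 0.0
```

```bash
cat >> h.py <<'E'
def st():
    o=get_obs();print(np.round(o["tool_pos"],4),round(o["clock"],2),round(o["finger_gap"],4),round(o["finger_force"],1),np.round(o["moment"],2),np.round(o["ft_force"],1))
    for c in("side","scene"):
        viewer.read_camera(c)
        for n in ("cup","cup_rim","ball0_center"): print(c,n,[(np.round(d["at"],3).tolist(),round(d["score"],2)) for d in look_for(c,n) if d["at"][1]<-.05][:6])
E
python3 -c "
from h import *
st()"
```

```text
[ 0.5476 -0.2344  0.1856] 11.5 -0.0001 0.0 [0.   0.01 0.02] [-0.1  0.6 -0.2]
side cup [([0.545, -0.234, 0.062], 0.59)]
side cup_rim [([0.543, -0.235, 0.057], 0.83)]
side ball0_center [([0.745, -0.163, 0.06], 0.51)]
scene cup [([0.535, -0.236, 0.06], 0.73), ([0.754, -0.176, 0.055], 0.42)]
scene cup_rim [([0.538, -0.237, 0.063], 0.58)]
scene ball0_center []
```

```bash
python3 -c "
from h import *
look('w7')"
```

```text
[ 0.547  -0.2347  0.185 ] 11.9 -0.0001 0.0 [ 0.01  0.02 -0.02] [ 0.1  0.1 -0.1]
```

View pics/w7.png

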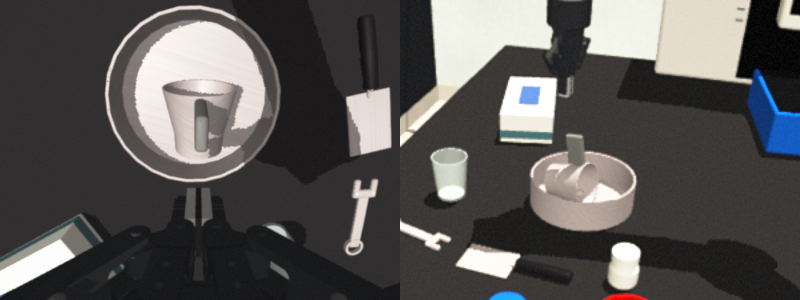

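```bash
cat > fit.py <<'E'
from h import *
from scipy.optimize import least_squares
i,T=cam("wrist")
def W(p,q,tilt=80):
    x,y,a=p[0],p[1],np.radians(p[2]);q=np.atleast_2d(q).astype(float);t=np.radians(tilt)
    # tilt about cup y: x->up, z-> -x ; origin (foot centre) at height .004+.030*sin
    X=q[:,0]*np.cos(t)-q[:,2]*np.sin(t);Z=q[:,0]*np.sin(t)+q[:,2]*np.cos(t)+.004+.030*np.sin(t);Y=q[:,1]
    return np.c_[x+X*np.cos(a)-Y*np.sin(a),y+X*np.sin(a)+Y*np.cos(a),Z]
E
python3 - <<'E'
from fit import *
print(T.round(3)); 
Q={"top78":[.1,0,.078],"top44":[.1,0,.044],"low78":[.04,0,.078],"rimL":[0,.044,.08],"rimR":[0,-.044,.08],"footL":[0,.03,0],"footR":[0,-.03,0],"rimtop":[.044,0,.08],"foottop":[.03,0,0]}
p=[.58,-.235,-18]
for k,q in Q.items(): print(k,W(p,q).round(3),proj(i,T,W(p,q)).round())
for c in("wrist","side","scene"):
    im=viewer.read_camera(c)
    if c=="wrist": 
        cv2.imwrite("pics/w8.png",im[...,::-1])
        hsv=cv2.cvtColor(im,cv2.COLOR_RGB2HSV); 
        for r in range(125,230,10): print(r,im[r,262:304:3].mean(1).round().astype(int).tolist())
    for n in("cup_grip","cup","ball0_center"): print(c,n,[(np.round(d["at"],3).tolist(),round(d["score"],2)) for d in look_for(c,n)[:6] if d["at"][1]<-.1])
E
```

```text
[[ 0.315  0.905  0.284  0.474]
 [ 0.949 -0.301 -0.093 -0.211]
 [ 0.001  0.299 -0.954  0.355]
 [ 0.     0.     0.     1.   ]]
top78 [[ 0.523 -0.217  0.146]] [[294. 186.]]
top44 [[ 0.555 -0.227  0.14 ]] [[293. 236.]]
low78 [[ 0.514 -0.213  0.086]] [[291. 155.]]
rimL [[ 0.519 -0.169  0.047]] [[341. 137.]]
rimR [[ 0.491 -0.253  0.047]] [[237. 138.]]
footL [[ 0.589 -0.206  0.034]] [[320. 221.]]
footR [[ 0.571 -0.264  0.034]] [[256. 221.]]
rimtop [[ 0.512 -0.213  0.091]] [[291. 154.]]
foottop [[ 0.585 -0.237  0.063]] [[289. 238.]]
125 [191, 202, 212, 214, 221, 237, 247, 250, 247, 242, 235, 226, 225, 222]
135 [204, 201, 200, 200, 191, 189, 190, 187, 184, 189, 189, 189, 184, 180]
145 [205, 207, 136, 86, 84, 78, 72, 58, 112, 141, 119, 156, 183, 176]
155 [205, 200, 90, 85, 84, 80, 75, 63, 105, 110, 109, 106, 107, 107]
165 [209, 167, 121, 145, 147, 142, 128, 85, 106, 110, 113, 111, 106, 106]
175 [208, 157, 145, 162, 156, 150, 130, 98, 110, 113, 111, 106, 108, 104]
185 [207, 156, 146, 158, 158, 149, 129, 98, 179, 130, 107, 110, 108, 106]
195 [210, 155, 144, 155, 155, 151, 129, 96, 198, 191, 145, 108, 105, 103]
205 [209, 173, 143, 151, 153, 150, 130, 97, 198, 186, 114, 109, 104, 103]
215 [213, 215, 216, 217, 217, 217, 211, 207, 199, 191, 174, 108, 106, 102]
225 [227, 229, 228, 227, 226, 225, 226, 224, 222, 220, 219, 219, 185, 144]
wrist cup_grip [([0.514, -0.227, 0.069], 0.72)]
wrist cup [([0.515, -0.225, 0.07], 0.86)]
wrist ball0_center []
side cup_grip [([0.521, -0.22, 0.06], 0.61)]
side cup [([0.519, -0.223, 0.058], 0.6)]
side ball0_center []
scene cup_grip [([0.535, -0.24, 0.062], 0.57)]
scene cup [([0.533, -0.238, 0.061], 0.96)]
scene ball0_center []
```

Run:
```python
from fit import *
q=np.array([[.1,0,.078],[.1,0,.044],[.04,0,.078],[0,.044,.08],[0,-.044,.08]])
u=np.array([[275.5,162],[275.5,211],[275,141],[336,117],[228,117]])
w=np.array([1,1,1,.5,.5])[:,None]
f=lambda p:((proj(i,T,W(p,q,p[3]))-u)*w).ravel()
for tl in(None,80):
    g=(lambda p:f(p)) if tl is None else (lambda p:f([*p[:3],tl]))
    s=least_squares(g,[.56,-.235,-18,80],x_scale=[.01,.01,5,5])
    p=s.x;t=p[3] if tl is None else tl
    print(p.round(4),s.fun.round(1));print(W(p,[[.07,0,.055],[.07,0,.061],[.1,0,.061]],t).round(4))
```

```text
[  0.5651  -0.2427 -19.3205  81.5355] [ 0.7 -0.6 -0.1  2.6  1.6 -4.6 -3.4  3.2 -1.9  2.3]
[[ 0.5234 -0.2281  0.111 ]
 [ 0.5178 -0.2262  0.1119]
 [ 0.522  -0.2276  0.1416]]
[  0.5627  -0.242  -19.3864  80.    ] [ 0.7  0.6 -0.2  3.4  1.6 -5.9 -3.1  2.  -2.1  1.1]
[[ 0.5231 -0.228   0.112 ]
 [ 0.5175 -0.2261  0.1131]
 [ 0.5224 -0.2278  0.1426]]
```

jog_arm(
  steps=[-0.3,0.08,0,0,0,-0.3,0.08,0,0,0,0,0,0,0,0,0,0,0,0,0,0,0,0,0,0,0,0,0,0,0,0,0,-0.4,0,0,0,0,-0.8,0,0,0,0,-0.7,0,0,0,0,-0.4,0,0,0,0,0,0,0,0,0,0,0,0],
  grip_force=60,
)

```text
clock: 13.6
tool_pos: [0.5229, -0.2276, 0.0923]
tool_rot: [-0.499, -3.1, -0.002]
ft_force: [0.5, -0.3, 0.8]
finger_gap: 0.0855
finger_force: 0.0
```

jog_arm(
  steps=[0,0,0,0,0.6,0,0,0,0,1,0,0,0,0,1,0,0,0,0,1,0,0,0,0,1,0,0,0,0,1,0,0,0,0,1,0,0,0,0,1,0,0,0,0,1,0,0,0,0,1],
)

```text
clock: 14.43
tool_pos: [0.5234, -0.2282, 0.0934]
tool_rot: [0.5, 3.101, -0.0]
ft_force: [-1.3, 0.8, 4.8]
finger_gap: 0.0107
finger_force: 60.2
```

jog_arm(
  steps=[0,0,0.1,0,1,0,0,0.2,0,1,0,0,0.2,0,1,0,0,0,0,1,0,0,0,0,1],
)

```text
clock: 14.85
tool_pos: [0.5233, -0.2284, 0.1135]
tool_rot: [0.501, 3.101, -0.001]
ft_force: [0.3, 0.1, -3.0]
finger_gap: 0.0106
finger_force: 59.1
```

```bash
python3 -c "
from h import *
st()
for c in('wrist','side','scene'):
    if c=='wrist': viewer.read_camera(c)
    print(c,[(np.round(d['at'],3).tolist(),round(d['score'],2)) for n in('ball0_center','pan') for d in look_for(c,n)[:6] ])
"
```

```text
[ 0.5233 -0.2284  0.1135] 14.85 0.0106 59.1 [0.03 0.1  0.06] [ 0.3  0.1 -3. ]
side cup [([0.514, -0.223, 0.075], 0.83)]
side cup_rim [([0.516, -0.22, 0.066], 0.98)]
side ball0_center []
scene cup [([0.536, -0.242, 0.078], 0.92)]
scene cup_rim []
scene ball0_center []
wrist [([0.486, -0.22, 0.041], 0.67), ([0.51, -0.225, 0.091], 0.41), ([0.475, -0.215, 0.004], 0.73)]
side [([0.475, -0.177, 0.029], 0.58)]
scene [([0.507, -0.253, 0.015], 0.79), ([0.757, -0.178, 0.052], 0.54)]
```

jog_arm(
  steps=[0,0,0.25,0,1,0,0,0.4,0,1,0,0,0.4,0,1,0.1,-0.05,0.25,0,1,0.25,-0.1,0,0,1,0.3,-0.1,0,0,1,0.25,-0.1,0,0,1,0.15,-0.05,0,0,1,0.04,-0.05,0,0,1,0,0,0,0,1,0,0,0,0,1],
)

```text
clock: 16.52
tool_pos: [0.5663, -0.246, 0.1651]
tool_rot: [-0.5, -3.101, -0.0]
ft_force: [0.4, -0.4, -1.6]
finger_gap: 0.011
finger_force: 59.2
```

Run:
```python
from fit import *
st()
im=viewer.read_camera("wrist")
a=im[60:330,120:480];b=viewer.read_camera("side")[80:230,240:440]
cv2.imwrite("pics/w9.png",np.hstack([cv2.resize(a,(400,300)),cv2.resize(b,(400,300),interpolation=2)])[...,::-1])
```

```text
[ 0.5663 -0.246   0.1651] 16.52 0.011 59.2 [-0.02  0.04  0.01] [ 0.4 -0.4 -1.6]
side cup [([0.557, -0.239, 0.124], 0.75)]
side cup_rim [([0.553, -0.237, 0.122], 0.81)]
side ball0_center [([0.561, -0.236, 0.124], 0.66)]
scene cup [([0.576, -0.259, 0.129], 0.66)]
scene cup_rim [([0.581, -0.258, 0.135], 0.83)]
scene ball0_center []
```

View pics/w9.png

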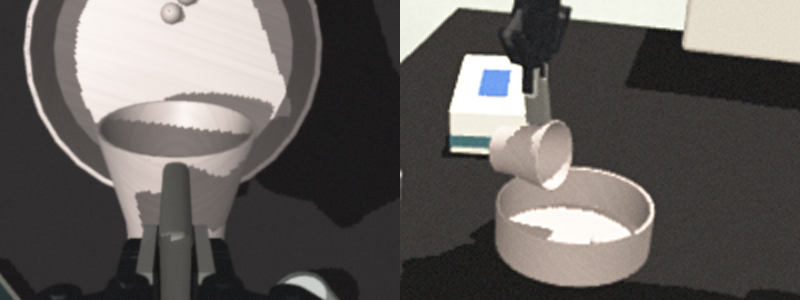

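jog_arm(
  steps=[0,0,-0.2,0,1,0,0,-0.2,0,1,-0.12,0.04,-0.1,0,1,-0.13,0.04,-0.1,0,1,-0.13,0.05,-0.1,0,1,0,0,0,0,1],
)

```text
clock: 17.52
tool_pos: [0.5542, -0.2408, 0.1423]
tool_rot: [0.498, 3.095, -0.005]
ft_force: [-7.7, -0.1, 32.0]
finger_gap: 0.011
finger_force: 66.9
```

jog_arm(
  steps=[0,0,0,0,1,0,0,0,0,1,0,0,0,0,1],
  grip_force=35,
)

```text
clock: 17.77
tool_pos: [0.5545, -0.241, 0.1424]
tool_rot: [0.499, 3.095, -0.004]
ft_force: [-8.7, 1.2, 32.9]
finger_gap: 0.0107
finger_force: 66.9
```

jog_arm(
  steps=[0,0,0,0,1,0,0,0,0,1,0,0,0,0,1],
  grip_force=30,
)

```text
clock: 18.02
tool_pos: [0.5545, -0.241, 0.1424]
tool_rot: [0.499, 3.095, -0.004]
ft_force: [-8.7, 1.6, 33.0]
finger_gap: 0.0107
finger_force: 66.9
```

```bash
python3 -c "
from h import *
st()
print([(np.round(d['at'],3).tolist(),round(d['score'],2)) for d in look_for('scene','pan')[:2]])"
```

```text
[ 0.5545 -0.241   0.1424] 18.02 0.0107 66.9 [-0.16  1.5  -0.1 ] [-8.7  1.6 33. ]
side cup [([0.553, -0.235, 0.102], 0.73)]
side cup_rim [([0.554, -0.233, 0.097], 0.93)]
side ball0_center []
scene cup [([0.573, -0.257, 0.114], 0.6)]
scene cup_rim [([0.577, -0.256, 0.116], 0.72), ([0.5, -0.254, 0.012], 0.54)]
scene ball0_center [([0.569, -0.256, 0.117], 0.23)]
[([0.502, -0.256, 0.012], 0.72)]
```

jog_arm(
  steps=[0,0,0.2,0,1,0,0,0.2,0,1,0,0,0,0,1,0,0,0,0,1,0,0,0,0,1],
  grip_force=30,
)

```text
clock: 18.88
tool_pos: [0.5507, -0.241, 0.1518]
tool_rot: [-0.5, -3.1, -0.001]
ft_force: [0.7, 0.5, -2.3]
finger_gap: 0.0111
finger_force: 61.8
```

jog_arm(
  steps=[0,0,-0.2,0,1,-0.1,0.03,-0.15,0,1,-0.15,0.05,-0.1,0,1,-0.15,0.05,-0.1,0,1,0,0,0,0,1],
)

```text
clock: 19.3
tool_pos: [0.5356, -0.2351, 0.1336]
tool_rot: [0.499, 3.1, -0.003]
ft_force: [-9.9, 1.9, 26.3]
finger_gap: 0.0105
finger_force: 69.7
```

jog_arm(
  steps=[-0.17,0.05,-0.12,0,1,-0.18,0.06,-0.14,0,1,-0.05,0.02,-0.1,0,1,0,0,0,0,1],
)

```text
clock: 19.63
tool_pos: [0.5171, -0.2294, 0.1175]
tool_rot: [-0.498, -3.098, 0.002]
ft_force: [-14.3, 2.8, 23.7]
finger_gap: 0.0111
finger_force: 75.0
```

jog_arm(
  steps=[0,0,0.2,0,1,0,0,0.3,0,1,0,0,0.4,0,1,0,0,0.4,0,1,0,0,0.4,0,1,0,0,0.3,0,1,0,0,0.15,0,1,0,0,0,0,1,0,0,0,0,1,0,0,0,0,1],
  grip_force=60,
)

```text
clock: 20.47
tool_pos: [0.5187, -0.2308, 0.2018]
tool_rot: [-0.501, -3.1, 0.0]
ft_force: [0.8, 0.8, -2.3]
finger_gap: 0.0112
finger_force: 71.0
```

Run:
```python
from h import *
st()
i,T=cam("wrist");im=viewer.read_camera("wrist");cv2.imwrite("pics/w10.png",im[...,::-1]);cv2.imwrite("pics/s10.png",viewer.read_camera("side")[...,::-1]);cv2.imwrite("pics/sc10.png",viewer.read_camera("scene")[...,::-1])
for c in("wrist","side","scene"):
    for n in("ball0_center","pan","cup_rim","cup","cup_grip"): print(c,n,[(np.round(d["at"],3).tolist(),round(d["score"],2)) for d in look_for(c,n)[:8] if d["at"][1]<-.1])
# pan rim fit
g=cv2.cvtColor(im,cv2.COLOR_RGB2GRAY);print([(r,int(np.argmax(g[r]>110)),int(559-np.argmax(g[r,::-1]>110))) for r in range(20,260,20)])
```

```text
[ 0.5187 -0.2308  0.2018] 20.47 0.0112 71.0 [0.04 0.12 0.02] [ 0.8  0.8 -2.3]
side cup [([0.544, -0.23, 0.179], 0.88)]
side cup_rim [([0.54, -0.228, 0.176], 0.57)]
side ball0_center []
scene cup [([0.559, -0.253, 0.182], 0.57)]
scene cup_rim [([0.565, -0.253, 0.186], 0.72)]
scene ball0_center []
wrist ball0_center [([0.443, -0.215, 0.021], 0.59)]
wrist pan [([0.49, -0.222, 0.005], 0.78)]
wrist cup_rim [([0.522, -0.231, 0.196], 0.62)]
wrist cup [([0.521, -0.23, 0.192], 0.66)]
wrist cup_grip [([0.524, -0.232, 0.196], 0.76)]
side ball0_center []
side pan [([0.502, -0.253, 0.026], 0.76)]
side cup_rim [([0.541, -0.226, 0.175], 0.63)]
side cup [([0.542, -0.225, 0.178], 0.74)]
side cup_grip [([0.542, -0.225, 0.179], 0.69)]
scene ball0_center []
scene pan [([0.52, -0.25, 0.004], 0.8)]
scene cup_rim [([0.564, -0.255, 0.185], 0.63)]
scene cup [([0.562, -0.254, 0.185], 0.96)]
scene cup_grip [([0.559, -0.254, 0.187], 0.86)]
[(20, 0, 559), (40, 0, 559), (60, 226, 324), (80, 197, 353), (100, 181, 369), (120, 170, 379), (140, 164, 385), (160, 162, 534), (180, 164, 534), (200, 169, 535), (220, 179, 535), (240, 195, 356)]
```

Run:
```python
from h import *
piv=np.array([.5187,-.2308,.2205]);a=np.radians(-18.4)
th=np.linspace(0,2*np.pi,60)
body=np.vstack([np.c_[r*np.cos(th),r*np.sin(th),0*th+z] for r,z in((.03,0),(.031,.022),(.044,.08))])
def W(q,t,gx=.07,gz=.055):
    t=np.radians(t);X=(q[:,0]-gx);Z=q[:,2]-gz
    h=X*np.cos(t)-Z*np.sin(t);v=X*np.sin(t)+Z*np.cos(t)
    return piv+np.c_[h*np.cos(a)-q[:,1]*np.sin(a),h*np.sin(a)+q[:,1]*np.cos(a),v]
for c in("side","scene"):
    i,T=cam(c);g=cv2.GaussianBlur(cv2.imread(f"pics/{'s' if c=='side' else 'sc'}10.png",0),(3,3),0)
    gr=cv2.magnitude(cv2.Sobel(g,cv2.CV_32F,1,0),cv2.Sobel(g,cv2.CV_32F,0,1));gr=np.minimum(gr,120)
    R=[]
    for t in range(70,160,3):
        h=cv2.convexHull(proj(i,T,W(body,t)).round().astype(np.int32));m=np.zeros_like(g);cv2.polylines(m,[h],True,255,2)
        R.append((round(float(gr[m>0].mean()),1),t))
    print(c,sorted(R)[::-1][:6],R[::4])
w=cv2.imread("pics/w10.png",0)
i,T=cam("wrist");P=lambda p:proj(i,T,p)[0].round().tolist();print("pan c",P([.503,-.225,.004]),P([.443,-.215,.012]))
for p2 in(14,11,9):
    o=cv2.HoughCircles(w,cv2.HOUGH_GRADIENT,1,10,param1=120,param2=p2,minRadius=6,maxRadius=12)
    if o is not None: print(p2,[(np.round(ray(i,T,x[:2],.012)[0][:2],3).tolist(),x.round().tolist()) for x in o[0] if np.hypot(*(ray(i,T,x[:2],.012)[0][:2]-[.503,-.225]))<.1])
```

```text
side [(92.2, 115), (84.0, 112), (78.4, 118), (70.7, 109), (69.0, 121), (66.2, 106)] [(50.3, 70), (54.8, 82), (61.3, 94), (66.2, 106), (78.4, 118), (55.6, 130), (59.4, 142), (42.1, 154)]
scene [(98.7, 112), (94.5, 109), (90.7, 115), (88.8, 106), (85.4, 118), (81.4, 145)] [(55.2, 70), (58.7, 82), (62.8, 94), (88.8, 106), (85.4, 118), (63.2, 130), (77.2, 142), (68.8, 154)]
pan c [278.0, 161.0] [268.0, 100.0]
14 [([0.45, -0.198], [288.0, 102.0, 9.0]), ([0.452, -0.169], [316.0, 94.0, 7.0]), ([0.464, -0.205], [284.0, 118.0, 7.0]), ([0.423, -0.245], [232.0, 90.0, 7.0]), ([0.466, -0.219], [272.0, 124.0, 8.0]), ([0.443, -0.218], [264.0, 102.0, 7.0])]
11 [([0.45, -0.198], [288.0, 102.0, 9.0]), ([0.452, -0.169], [316.0, 94.0, 7.0]), ([0.464, -0.205], [284.0, 118.0, 7.0]), ([0.423, -0.245], [232.0, 90.0, 7.0]), ([0.466, -0.219], [272.0, 124.0, 8.0]), ([0.447, -0.215], [270.0, 104.0, 9.0])]
9 [([0.45, -0.198], [288.0, 102.0, 9.0]), ([0.452, -0.169], [316.0, 94.0, 7.0]), ([0.464, -0.205], [284.0, 118.0, 7.0]), ([0.462, -0.219], [270.0, 120.0, 11.0]), ([0.423, -0.245], [232.0, 90.0, 7.0]), ([0.594, -0.255], [278.0, 250.0, 11.0]), ([0.447, -0.215], [270.0, 104.0, 9.0]), ([0.527, -0.132], [374.0, 156.0, 11.0]), ([0.538, -0.135], [374.0, 168.0, 10.0]), ([0.406, -0.235], [236.0, 68.0, 7.0])]
```

Run:
```python
from h import *
from scipy.optimize import least_squares
i,T=cam("wrist");F=[]
for k in range(24):
    im=viewer.read_camera("wrist");o=get_obs();F.append([*o["ft_force"],*o["tool_pos"]])
F=np.array(F);print(F.mean(0).round(3),F.std(0).round(3)/5,o["finger_gap"],o["finger_force"],o["clock"])
g=cv2.cvtColor(im,cv2.COLOR_RGB2GRAY)
pts=[]
for r in range(80,230,10):
    pts.append((np.argmax(g[r]>110),r))
    if r<150: pts.append((400-np.argmax(g[r,400::-1]>110),r))
p=ray(i,T,np.array(pts,float),.06)[:,:2]
s=least_squares(lambda q:np.hypot(*(p-q).T)-.1,[.5,-.23],loss="soft_l1",f_scale=.002);print("pan",s.x.round(4),np.abs(s.fun*1000).max().round(1))
c=im[60:140,215:335];c=cv2.cvtColor(c,cv2.COLOR_RGB2GRAY)
for r in c[::4]: print("".join("0123456789"[min(9,v//26)] for v in r[::2]))
```

```text
[ 0.05  -0.016 -1.89   0.519 -0.231  0.203] [0.0942 0.0812 0.0782 0.     0.     0.    ] 0.010635487246226696 70.97052097320557 22.9667
pan [ 0.5027 -0.227 ] 1.6
111223689987653322222222222222233323222232222333578888642221
125899864322222222334445555555556786688856543333333346888864
998753222222344455555555556899999999999999999998533333334688
633222223345555555567999999999999999999999999999999864333333
222223455555555569999999999999999999999999999999999999985333
223455555555899999999999999999999999999999999999999999999974
345555578775579999999999999999999999999999999999999999999999
555556889886547999999999999999999999999999999999877876689999
555557888876445899999999999999999999999999999998789988756999
555889866654568999999998787766899778876568999998788888657999
558999999999999999999988899875457889987647999999866765588999
689999999999999999999987888865478788887558999999999888999999
999999999999999999999998666545899866654579999999999999999999
999999999999999999999999999999999877656899999999999999999999
999999999999999999999999987765787888876569999999999999999999
999999999999999999999999788887557899876469999999999999999999
999999999999999999999998889987645677764589999999999999999999
999999999999999999999999878876557999989999999999999999999999
999999999999999999999999998888999999999999999999999999998899
999999999999999999999999999999999999999999999999999999999999
```

```bash
python3 -c "
from workcell import *
print(sign_off())"
```

```text
the job is handed in; nothing more can be done
None
```

The job is handed in, no verdict came back: the last readings show all six balls in the pan, which is within about 2 mm of where it started, and the cup held about 113° over above it; I dropped the cup into the pan once on the way and regrasped it there.

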